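# Tag out the bench lathe and hold its sprung chuck guard at the setting mark

### The arm

A 6-joint arm with a two-finger parallel gripper is mounted at the origin on the work surface. World frame = base frame: x ahead of the robot, y to its left, z up, the work surface at z = 0. Lengths are in m, angles in degrees, forces in N, time in s.
With the tool pointing down it reaches from about 0.4 to 0.825 m from the base axis. Payload 7 kg.
Tool frame: the origin (TCP) lies on the centre line of the jaws, within the pads' length; the fingertips stand 11 mm ahead of it and the grasp point (between the pads) lies 8 mm behind it; z points along the fingers, y is the line along which they close (so a half turn about z gives the same grasp; the last joint's range is limited). The gripper opens to 88 mm and grips with 3 to 60 N. Pads are 19 mm wide; open, the fingers measure 130 mm over their backs; the gripper's body (78 mm by 193 mm) begins 47 mm behind the grasp point.
Start: joints at [84.402, 20.546, 0.682, 0, -70.136, -16.507], TCP at [0.254, 0.625, 0.238] pointing down, gripper open.
Joint ranges: [-176.03, 176.03], [-82.01, 121.73], [-58.28, 71.71], [-173.87, 95.51], [-174.79, -0.11], [-173.66, 173.66]. Speed limits (degrees/s): [136.94, 136.94, 172.46, 180, 180, 180].

### API

Orientations are given as [roll, pitch, yaw] about the fixed x, y, z axes, in that order (R = Rz(yaw) Ry(pitch) Rx(roll)).
In Python, from plant import r, capture, camera_model, job gives the robot as it stands.
- The arm moves only by the tool drive_tool, never from a script. Its argument "increments" is a list that holds one entry, the list of rows, each a list of 5 numbers: the gripper's target within -1 to 1 (fully open at 1, half-way at 0, shut at -1), then the shift along the tool's x, y, z scaled (see below), then the turn about the tool's z scaled (see below). In form: [[[gripper, tx, ty, tz, roll], ...]]. A call has 1 to 5 rows; each row is the pose to reach, as a shift and turn from the pose commanded when the call began, along the tool's axes at that moment, turning the shorter way round; what a row does not reach only later rows make up. The controller multiplies each number of a shift by 120 mm and each number of a turn by 360 degrees. A row lasts 1/8 s, in which the tool goes at most 62.5 mm and 10.7 degrees, less where a joint would pass 70% of its speed; a pose out of reach is approached as far as the arm can. A call with a number of a shift or a turn outside -1 to 1 is refused whole. A call with a gripper value outside its range is refused whole. The fingers move at their own pace and stop on an object; "squeeze" is the grip in N (left out, the last holds). Time passes only in rows, so rows that repeat a pose let the fingers close. It gives the time, the measured TCP pose, the force, the opening and the grip force at its end, in the units of the state.
- r.get_state(): the state, without advancing time (a new reading comes with each control period).
- capture(name): name is "scene" or "top"; returns the picture (384x512x3 uint8, red, green, blue); there is no depth.
- camera_model(name): a dict with "camera_matrix" (3x3 intrinsics, pixels), "rvec" (rotation vector, rad) and "tvec" (3), from world to camera coordinates, as OpenCV has them. Camera axes: x right, y down, z forward; pixel columns grow to the right and rows downward; lengths in m; the calibration is good to about 2 mm. A picture is of the moment at which its call begins. camera_model takes no time and is no camera call.
- job.close_job(): hands the job in; it is judged then, once.
The state is a dict: "time_s": time; "joints": joint angles; "qd": joint speeds; "joint_torque": joint torques, N m; "tcp_pos": TCP position; "eef_rot": TCP orientation; "contact_force": force on the tool from outside, world axes, zero at the start; "moment": the same for the moment, N m; "gripper_width": finger opening in m; "gripper_force": force on a finger pad.
Only numpy, scipy, OpenCV 4.12 (cv2) and the standard library are available. Lean on these libraries where they do the work, as an engineer would, in place of code of your own. Each camera call takes 0.05 s, during which the arm holds its last target. There are 200 camera calls.

### The job

Tag out the lathe for a jaw check: take the red barred-circle tag from the tag stand, hook it over the rail on the lathe's headstock at its left end, away from the chuck and clear of the green start button, slide it along the rail to the yellow mark so that it hangs in front of the start button, and let go of it. Then lift the sprung chuck guard by its black ball knob until the red pointer on its shaft stands within the yellow band on the disc, and finish while holding it there with the gripper (it springs shut if let go). Do not press the start button, and leave the blue tag and everything else on the bench where it is.

Things in the scene. Friction and masses are not known exactly. Their poses are not given: they have to be found in the camera images.
- lathe: Green bench lathe, 600 mm long, fixed; origin on the bench under the chuck; x to the machine's back, y along the spindle to the headstock (operator's left), z up. Headstock: block with front face at x = -85 mm, y 35 to 225 mm, 205 mm high. Tag rail: 10 mm steel bar along y at x = -130, z = 200 mm, y 30 to 225 mm, ends bent back to the headstock. Controls stand out under 25 mm from its face.
- tag_mark (a point): Middle of the yellow mark on the tag rail (20 mm long yellow sleeve on the bar, same yellow stripe on the headstock behind), on the bar's axis, above the start button; axes as the lathe's. The rail runs on 45 mm to the right (-y) and 150 mm to the left (+y). Its left part, clear of the start button, is 50 to 130 mm left of the mark.
- red_tag: Red no-start tag, 110 g, white disc with red bar. Origin on the axis of the bar it hangs on; y along the bar, z up, x from plate to rear leg. A 30 mm steel strap straddles the bar: 20 mm inside (x +-10), 45 degree roof; rear leg at x 10 to 13 down to z = -46, flared to 18. Plate at x -10 to -13, 60 wide, down to -117. Tab on top: 10 (x) by 36 (y), z 11 to 51. Hang with its x along the lathe's x.
- blue_tag: The same kind of tag in blue with a plain blue dot, hanging on the same stand, its middle 104 mm beside the red one's; to be left there.
- stand: Tag stand, fixed: dark wooden foot 70 x 240 x 18 mm, origin at the centre of its underside; posts at y = -110 and 110 mm carry a 10 mm steel bar along its y axis, bar axis 170 mm above the bench. The tags hang at y = -52 and 52 mm (either may be on either side), their x axes along the stand's.
- guard (a joint): Opening angle of the chuck guard in rad: 0 shut, growing as its front edge lifts up and back (to 1.45 at most). A spring and its weight pull it shut: 3 to 4 N upwards at the ball knob starts it, 5 to 7 N holds it at 0.7 rad; let go, it springs shut.
- cover: The guard's cover: a clear curved shield with red edges, 105 mm wide (y), over the chuck, with the black ball knob in front; turns with the guard; origin on the hinge axis, in the lathe's y = 0 plane; axes as the lathe's when shut.
- guard_hinge (a point): Point on the guard's hinge axis (parallel to the lathe's y axis), behind the chuck, 225 mm above the bench; the guard turns about this axis.
- knob (a point): Centre of the guard's black ball knob, 28 mm across, on a 10 mm stem; 180 mm above the bench when shut, 172 mm in front of the hinge axis and 45 mm below it; it moves on an arc of 178 mm radius about the hinge axis. Free at both sides (y) and in front; the shield is about 40 mm behind its centre.
- pointer (a point): Tip of the red pointer on the guard's shaft, 60 mm from the hinge axis, just to the right of the white disc on the switch box at the back of the headstock; when the guard is shut it leans 0.6 rad from the vertical towards the robot. It turns with the guard.
- band (a point): Middle of the yellow band at the rim of the white disc, 60 mm from the hinge axis, 10 mm to the left of the pointer's plane; it marks the guard opening that is wanted, and spans 0.1 rad to each side.
- index (a joint): Setting of the yellow band in rad, on the same scale as the guard's opening: when the guard's opening equals this value the pointer stands at the middle of the band. It stays as it is set.
- start (a joint): Green start button, 22 mm across, on the front of the headstock below the tag mark, 85 mm lower than the rail: travel in m, 0 when out, 0.005 pressed in. It must not be pressed.
- oiler: Copper oil can, 68 mm across and 150 mm high with its spout; bystander.
- chuck_key: Steel T-shaped chuck key lying on the bench, 75 x 90 mm; bystander.
- brush: Brush with a light wooden handle, lying on the bench; bystander.
- caliper: Steel caliper with a black body, 230 mm long, lying on the bench; bystander.
- mug: Blue mug, 80 mm across, 90 mm high; bystander.
Things that resemble listed ones, but are neither listed nor needed, are in the scene too. Several things have the shape of the red_tag; the one meant has the colours described above.

How it is judged (in metres and radians):
On the way, in this order (a step that is already met when the one before it is completed fails the run):
1. the red tag is hooked over the lathe's rail, more than 40 mm to the left of the mark, the guard still shut (x of red_tag in the frame of tag_mark between -0.009 and 0.009 m and z of red_tag in the frame of tag_mark between -0.006 and 0.015 m and y of red_tag in the frame of tag_mark between 0.04 and 0.15 m and value of joint guard below 0.1 rad), for 0.2 s.
2. the red tag, slid along, hangs by itself on the rail within 15 mm of the yellow mark, upright and let go of, the guard still shut (x of red_tag in the frame of tag_mark between -0.006 and 0.006 m and z of red_tag in the frame of tag_mark between -0.006 and 0.006 m and angle between red_tag's own z axis and vertical below 0.35 rad and angle between the y axis of red_tag and the y axis of tag_mark, either way round below 0.2 rad and y of red_tag in the frame of tag_mark between -0.015 and 0.015 m and contact force between red_tag and the fingers below 0.05 N and contact force between red_tag and the arm below 0.05 N and linear speed of red_tag below 0.05 m/s and value of joint guard below 0.1 rad), for 0.3 s.
3. the guard is held by the gripper at its knob with its pointer within the yellow band (angle between the x axis of pointer and the x axis of band, either way round below 0.105 rad and contact force between cover and the fingers above 1 N and distance between the grasp point and knob below 0.05 m), for 0.3 s.
At the end, for the whole second after the job is handed in: Gripper holds the guard still at its knob (over 1 N, grasp point within 50 mm of it), pointer within 0.105 rad of mid band; red tag hangs free and upright (0.35 rad) on the rail within 15 mm of the mark; start button out; blue tag and other bystanders within 30 mm of their places (all of step 3 and velocity of joint guard between -0.05 and 0.05 rad/s and x of red_tag in the frame of tag_mark between -0.006 and 0.006 m and z of red_tag in the frame of tag_mark between -0.006 and 0.006 m and angle between red_tag's own z axis and vertical below 0.35 rad and angle between the y axis of red_tag and the y axis of tag_mark, either way round below 0.2 rad and y of red_tag in the frame of tag_mark between -0.015 and 0.015 m and contact force between red_tag and the fingers below 0.05 N and contact force between red_tag and the arm below 0.05 N and linear speed of red_tag below 0.05 m/s and value of joint start below 0.0025 m and distance of each of blue_tag, oiler, chuck_key, brush, caliper, mug from where it was at the start of the episode below 0.03 m); the arm keeps its last pose, push and grip.
It fails at once if the start button is pressed (value of joint start above 0.0025 m).
It fails at once if the blue tag or another bystander is shifted by more than 30 mm (distance of any of blue_tag, oiler, chuck_key, brush, caliper, mug from where it was at the start of the episode above 0.03 m).
It fails at once if the guard is lifted before the red tag is on the lathe's rail near the mark (value of joint guard above 0.25 rad and distance between red_tag and tag_mark above 0.025 m).
It also fails if it takes over 64 s, if anything falls off the work surface, if the arm or the gripper's body presses on something with over 40 N, if the wrist force passes 120 N, or if a joint passes its speed limit or range.

## Working session

There is one attempt and no reset: what is moved stays moved. The work goes in short steps, Python scripts to look and compute and a tool call to move; the robot and the scene stay as the last step left them, time stands still between calls to the robot, and variables do not carry over. Pictures are saved under pics/ and viewed, at most 10 in all, crops included, and the job is handed in when it is done.

Besides the shell and the picture viewer there is one more tool, called after "Call:" as a command line: name --argument value ..., lists and objects as JSON in quotes. drive_tool: Moves the arm, as the interface text tells. Its arguments: {"type":"object","properties":{"increments":{"type":"array"},"squeeze":{"type":"number"}},"required":["increments"]}

```bash
ls; mkdir -p pics; python3 - <<'E'
from plant import r,capture,camera_model,job
import cv2
print(r.get_state())
for n in("scene","top"):
    im=capture(n); cv2.imwrite(f"pics/{n}0.png",cv2.cvtColor(im,cv2.COLOR_RGB2BGR))
    m=camera_model(n); print(n,m)
    big=cv2.resize(cv2.cvtColor(im,cv2.COLOR_RGB2BGR),(800,600),interpolation=cv2.INTER_CUBIC); cv2.imwrite(f"pics/{n}0b.png",big)
E
```

```text
pics
{'time_s': 0.0, 'joints': array([ 8.44012987e+01,  2.05908257e+01,  6.35368287e-01, -2.04404452e-02,
       -7.01365443e+01, -1.65067895e+01]), 'qd': array([-0.16088134,  0.01779705, -0.00794424, -0.00085842, -0.02493106,
       -0.04305364]), 'joint_torque': array([ 1.87458012e-03, -5.82719529e+01,  2.93049413e+01,  6.99699953e+00,
        7.22914396e-03, -1.47234255e-04]), 'tcp_pos': array([0.25385763, 0.62494447, 0.23664066]), 'eef_rot': array([ 1.79906330e+02, -7.71937643e-03, -2.21124452e+01]), 'contact_force': array([-0.45239898,  0.74196063, -0.78537402]), 'moment': array([-0.00346256,  0.02704052, -0.02163173]), 'gripper_force': 0.0, 'gripper_width': 0.08815076441447517}
scene {'camera_matrix': array([[440.71312439,   0.        , 260.88572368],
       [  0.        , 440.71312439, 199.51321032],
       [  0.        ,   0.        ,   1.        ]]), 'rvec': array([ 2.11113323,  0.84282825, -0.41125901]), 'tvec': array([-0.38200976, -0.0236091 ,  1.57095494])}
top {'camera_matrix': array([[435.08241976,   0.        , 255.05811867],
       [  0.        , 435.08241976, 187.2500107 ],
       [  0.        ,   0.        ,   1.        ]]), 'rvec': array([ 2.15092837, -2.09372621,  0.20588789]), 'tvec': array([0.04309518, 0.51945515, 1.1598998 ])}
```

View pics/scene0b.png

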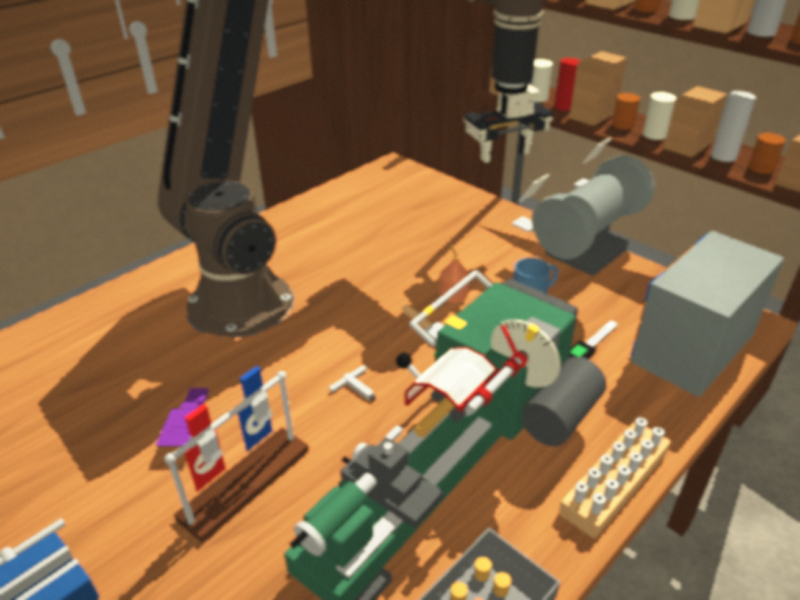

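View pics/top0b.png

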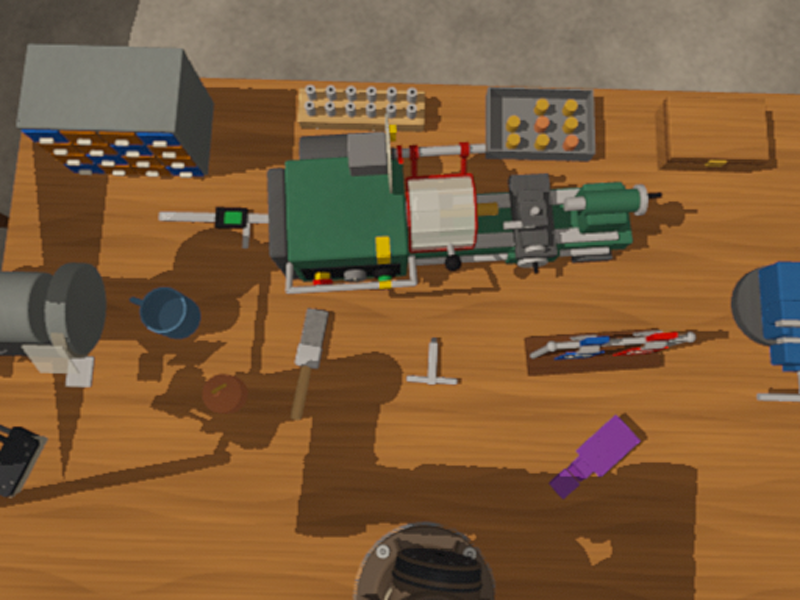

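```bash
python3 - <<'E'
import cv2,numpy as np
s=cv2.imread('pics/scene0.png');t=cv2.imread('pics/top0.png')
def c(im,x,y,w=110,h=82): 
    o=cv2.resize(im[y:y+h,x:x+w],(400,300),interpolation=cv2.INTER_CUBIC)
    for k in range(0,w,20): cv2.putText(o,str(x+k),(int(k*400/w),8),0,.3,(255,255,255),1); cv2.line(o,(int(k*400/w),10),(int(k*400/w),15),(255,255,255),1)
    for k in range(0,h,20): cv2.putText(o,str(y+k),(0,int(k*300/h)+4),0,.3,(255,255,255),1)
    return o
cv2.imwrite('pics/c1.png',np.vstack([np.hstack([c(t,178,125),c(t,335,185)]),np.hstack([c(s,256,168),c(s,95,232)])]))
E
```

```text
(no output)
```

View pics/c1.png

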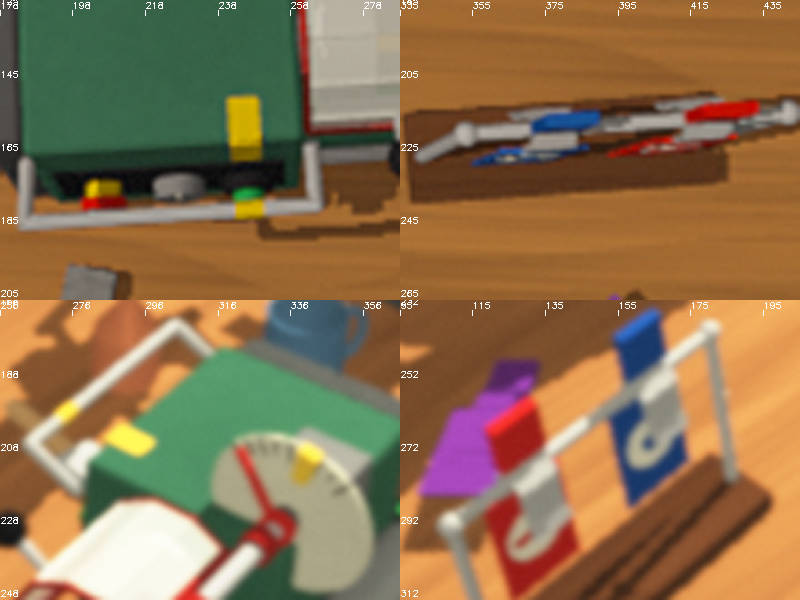

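```bash
cat > h.py <<'E'
import numpy as np,cv2
from plant import camera_model
def P(n):
    m=camera_model(n);R=cv2.Rodrigues(m['rvec'])[0];return m['camera_matrix'],R,np.array(m['tvec']).reshape(3)
def ray(n,uv):
    K,R,t=P(n);d=R.T@np.linalg.solve(K,[*uv,1.]);return -R.T@t,d/np.linalg.norm(d)
def tri(a,b):  # scene px, top px -> point, gap
    (c,d),(e,f)=ray('scene',a),ray('top',b)
    s=np.linalg.lstsq(np.c_[d,-f],e-c,rcond=None)[0];p,q=c+s[0]*d,e+s[1]*f
    return (p+q)/2,np.linalg.norm(p-q)
def onz(n,uv,z): c,d=ray(n,uv);return c+d*(z-c[2])/d[2]
def onpl(n,uv,p,nn): c,d=ray(n,uv);return c+d*((p-c)@nn)/(d@nn)
def proj(n,p):
    K,R,t=P(n);q=K@(R@np.asarray(p)+t);return q[:2]/q[2]
def blobs(im,lo,hi,box,amin=6): # im BGR, hsv range, box x0,y0,x1,y1
    h=cv2.cvtColor(im,cv2.COLOR_BGR2HSV);x0,y0,x1,y1=box
    m=cv2.inRange(h[y0:y1,x0:x1],lo,hi);n,_,s,c=cv2.connectedComponentsWithStats(m)
    return [(int(s[i,4]),(c[i]+[x0,y0]).round(1).tolist(),(s[i,:4]+[x0,y0,0,0]).tolist()) for i in range(1,n) if s[i,4]>=amin]
E
python3 - <<'E'
from h import *
np.set_printoptions(precision=4,suppress=True)
s=cv2.imread('pics/scene0.png');t=cv2.imread('pics/top0.png')
Y=((20,120,100),(35,255,255));D=((0,0,0),(180,255,45))
print('ys',blobs(s,*Y,(256,168,366,250)));print('yt',blobs(t,*Y,(230,140,262,190)))
print('ks',blobs(s,*D,(245,215,275,240)));print('kt',blobs(t,*D,(276,155,305,180)))
for nm,a,b in [('postL',(180.8,239.4),(352.3,221.6)),('postR',(108.7,292.7),(442.3,216.1)),('mark',(274.4,198.3),(246.8,182.2)),('railR',(264.3,206.3),(264.1,181.4)),('railL',(305,174.8),(185.4,185.2)),('knob',(258,230.4),(290,167.7))]:
    print(nm,*tri(a,b), onz('top',b,{'p':.17,'k':.18}.get(nm[0],.2)))
R1=((0,150,60),(8,255,255))
for box in[(390,200,440,230)]:print('redt',blobs(t,*R1,box))
print('reds',blobs(s,*R1,(100,250,160,312)))
B=((105,120,60),(125,255,255));print('blut',blobs(t,*B,(340,200,400,235)))
E
```

```text
ys [(26, [274.0, 198.1], [271, 195, 7, 7]), (84, [291.2, 205.8], [284, 201, 15, 10]), (61, [339.5, 212.6], [336, 208, 8, 11])]
yt [(158, [244.9, 159.2], [240, 151, 10, 18]), (44, [246.4, 181.8], [242, 179, 9, 6])]
ks [(45, [257.6, 230.3], [254, 227, 8, 8])]
kt [(83, [289.6, 167.5], [285, 163, 10, 10])]
postL [ 0.416  -0.1834  0.1706] 0.0026484329351915844 [ 0.4153 -0.1846  0.17  ]
postR [ 0.4357 -0.4056  0.1709] 0.003320625908228624 [ 0.435  -0.4075  0.17  ]
mark [0.5021 0.0789 0.2015] 0.00390284637939881 [0.501  0.0775 0.2   ]
railR [0.5049 0.0363 0.2   ] 0.0022539309661270216 [0.5042 0.0355 0.2   ]
railL [0.4907 0.2275 0.1992] 0.0029864321721452115 [0.4895 0.2263 0.2   ]
knob [ 0.545  -0.0287  0.1803] 0.0002195552819931059 [ 0.545  -0.0288  0.18  ]
redt [(89, [423.8, 214.8], [414, 212, 20, 6]), (59, [400.6, 224.8], [392, 222, 18, 6]), (27, [417.1, 224.5], [408, 222, 20, 5])]
reds [(176, [127.4, 268.5], [120, 258, 15, 21]), (262, [129.4, 299.5], [118, 286, 26, 26])]
blut [(79, [380.7, 217.7], [371, 215, 19, 6]), (8, [382.5, 225.6], [379, 225, 8, 2]), (18, [360.4, 227.6], [355, 226, 13, 4])]
```

```bash
python3 - <<'E'
from h import *
np.set_printoptions(precision=4,suppress=True)
print('tab top-ish',onz('top',(423.8,214.3),.217),'blue',onz('top',(380.7,217.2),.217))
# predicted tag tab centre px both views
for p in [(.4304,-.3463,.201),(.4304,-.3463,.221)]:print(proj('scene',p),proj('top',p))
yaw=np.radians(4.3);ex=np.array([np.cos(yaw),np.sin(yaw),0]);ey=np.array([-np.sin(yaw),np.cos(yaw),0])
k=np.array([.545,-.0287,.1803]);mk=np.array([.5018,.0785,.2005])
print('knob rel mark lathe',(k-mk)@ex,(k-mk)@ey)
H=k+.172*ex+[0,0,.045]
# crop px of hinge / pointer / band / disc
f=lambda u,v:(256+u/3.636,168+(v-300)/3.66)
for nm,px in[('ptr tip',f(240,450)),('band',(339.5,212.6)),('bandtopleft',f(300,447)),('band front',f(305,480)),('centre',f(278,525))]:
  for off in (.0,.01,.02,.03):
    # plane of disc at lathe y offset: solve with candidate planes about 35 mm (headstock right end) = mark-40
    q=onpl('scene',px,mk-ey*(.04+.0)+ey*(off-.02),ey);d=q-H;print(nm,off,'x',d@ex,'z',d[2],'r',np.hypot(d@ex,d[2]),'lean back',np.arctan2(d@ex,d[2]))
E
```

```text
tab top-ish [ 0.4316 -0.3435  0.217 ] blue [ 0.422  -0.2412  0.217 ]
[126.6422 268.2315] [422.4372 215.6916]
[124.9592 262.1998] [425.6898 214.6272]
knob rel mark lathe 0.035040678252502684 -0.11013732731278977
ptr tip 0.0 x -0.018719031545110936 z 0.07517199235218813 r 0.0774676098520168 lean back -0.24405236506126032
ptr tip 0.01 x -0.024313563888090712 z 0.0658340312266184 r 0.07018026116001305 lean back -0.3537781867925809
ptr tip 0.02 x -0.029908096231070585 z 0.05649607010104846 r 0.0639241750594371 lean back -0.4868772776406136
ptr tip 0.03 x -0.03550262857405036 z 0.04715810897547862 r 0.05902816173497269 lean back -0.6453178269459441
band 0.0 x 0.02688013909378188 z 0.08836455231339818 r 0.09236252477735948 lean back 0.29530183210634026
band 0.01 x 0.021935619712588634 z 0.07921465019973112 r 0.08219569464662409 lean back 0.27014446520900776
band 0.02 x 0.016991100331395392 z 0.07006474808606383 r 0.07209553671923893 lean back 0.23791285605596016
band 0.03 x 0.012046580950201929 z 0.06091484597239666 r 0.06209459374559574 lean back 0.19524175269754912
bandtopleft 0.0 x 0.022
[... 617 characters left out ...]
4172 lean back 0.3518363718007824
band front 0.02 x 0.019609052778616593 z 0.05745980450948146 r 0.06071362355470473 lean back 0.3288724963250206
band front 0.03 x 0.014700817665572113 z 0.04813520053932402 r 0.050330026534836404 lean back 0.29640975227319444
centre 0.0 x 0.014944691860257715 z 0.030112037609108133 r 0.033616642065655455 lean back 0.4606855644432155
centre 0.01 x 0.009830033520442942 z 0.020131750006321003 r 0.02240350234517 lean back 0.45423184227790214
centre 0.02 x 0.004715375180627956 z 0.010151462403533762 r 0.011193165415754455 lean back 0.4348481791020063
centre 0.03 x -0.00039928315918692775 z 0.0001711748007465208 r 0.0004344281915586333 lean back -1.165791459981969
```

Call:
drive_tool --increments '[[[1,0,0,-0.8,0.03],[1,0,0,-0.8,0.06],[1,0,0,-0.8,0.09],[1,0,0,-0.8,0.09],[1,0,0,-0.8,0.09]]]'

```text
time_s: 0.72
tcp_pos: [0.2539, 0.625, 0.3326]
eef_rot: [179.9, -0.1, -54.3]
contact_force: [-1.2, 0.2, -0.1]
gripper_width: 0.0876
gripper_force: 0.0
```

Call:
drive_tool --increments '[[[1,0.2,0.05,0,0.02],[1,0.4,0.1,0,0.04],[1,0.7,0.15,0,0.07],[1,0.95,0.18,0,0.086],[1,0.95,0.18,0,0.086]]]'

```text
time_s: 1.35
tcp_pos: [0.3034, 0.5184, 0.3337]
eef_rot: [-180.0, -0.0, -85.4]
contact_force: [-0.8, -0.4, 0.2]
gripper_width: 0.0877
gripper_force: 0.0
```

Call:
drive_tool --increments '[[[1,0.25,-0.1,0,0],[1,0.5,-0.2,0,0],[1,0.75,-0.3,0,0],[1,1,-0.3,0,0]]]'

```text
time_s: 1.85
tcp_pos: [0.3486, 0.4019, 0.3329]
eef_rot: [180.0, -0.1, -85.3]
contact_force: [0.0, -0.3, 0.7]
gripper_width: 0.0876
gripper_force: 0.0
```

Call:
drive_tool --increments '[[[1,0.25,-0.1,0,0],[1,0.5,-0.2,0,0],[1,0.75,-0.3,0,0],[1,1,-0.3,0,0]]]'

```text
time_s: 2.35
tcp_pos: [0.3937, 0.285, 0.333]
eef_rot: [180.0, -0.1, -85.4]
contact_force: [0.7, -1.1, 0.0]
gripper_width: 0.0877
gripper_force: 0.0
```

Call:
drive_tool --increments '[[[1,0.25,-0.1,0,0],[1,0.5,-0.2,0,0],[1,0.75,-0.3,0,0],[1,1,-0.3,0,0]]]'

```text
time_s: 2.85
tcp_pos: [0.4387, 0.1681, 0.3332]
eef_rot: [180.0, -0.0, -85.4]
contact_force: [-0.3, 0.1, -0.5]
gripper_width: 0.0875
gripper_force: 0.0
```

Call:
drive_tool --increments '[[[1,0.25,0,0,0],[1,0.5,0,0,0],[1,0.75,0,0,0],[1,1,0,0,0]]]'

```text
time_s: 3.35
tcp_pos: [0.4475, 0.0486, 0.3335]
eef_rot: [180.0, 0.0, -85.4]
contact_force: [-0.3, 0.5, 1.1]
gripper_width: 0.0879
gripper_force: 0.0
```

Call:
drive_tool --increments '[[[1,0.25,0,0,0],[1,0.5,0,0,0],[1,0.75,0,0,0],[1,1,0,0,0]]]'

```text
time_s: 3.85
tcp_pos: [0.4569, -0.0708, 0.3335]
eef_rot: [-180.0, 0.0, -85.4]
contact_force: [-0.5, -0.0, -0.3]
gripper_width: 0.0876
gripper_force: 0.0
```

Call:
drive_tool --increments '[[[1,0.25,0,0,0],[1,0.5,0.1,0,0],[1,0.75,0.2,0,0],[1,1,0.2,0,0],[1,1,0.2,0,0]]]'

```text
time_s: 4.47
tcp_pos: [0.4423, -0.1925, 0.3332]
eef_rot: [180.0, 0.0, -85.5]
contact_force: [-1.2, 0.4, -0.3]
gripper_width: 0.0878
gripper_force: 0.0
```

Call:
drive_tool --increments '[[[1,0.25,0,0,0],[1,0.5,0.1,0,0],[1,0.75,0.195,0,0],[1,1,0.195,0,0],[1,1,0.195,0,0]]]'

```text
time_s: 5.1
tcp_pos: [0.429, -0.3133, 0.333]
eef_rot: [179.9, 0.0, -85.5]
contact_force: [-0.7, 0.4, -1.0]
gripper_width: 0.0877
gripper_force: 0.0
```

Call:
drive_tool --increments '[[[1,0.27,0,0,0],[1,0.27,0,0.25,0],[1,0.27,0,0.4,0],[1,0.27,0,0.5,0],[1,0.27,0,0.5,0]]]'

```text
time_s: 5.72
tcp_pos: [0.4318, -0.3441, 0.2731]
eef_rot: [179.9, 0.0, -85.4]
contact_force: [0.5, 0.5, -0.1]
gripper_width: 0.088
gripper_force: 0.0
```

```bash
python3 - <<'E'
from h import *
from plant import r,capture
st=r.get_state();print(st['tcp_pos'],st['joints'])
o=[]
for n,(x,y) in (('top',(370,175)),('scene',(75,215))):
    im=cv2.cvtColor(capture(n),cv2.COLOR_RGB2BGR);cv2.imwrite(f'pics/{n}1.png',im)
    o.append(cv2.resize(im[y:y+110,x:x+100],(400,440),interpolation=cv2.INTER_CUBIC))
cv2.imwrite('pics/c2.png',np.hstack(o))
E
```

```text
[ 0.43175251 -0.34414214  0.27312836] [-1.82347659e+01  7.75454807e+00 -1.17396282e+01 -6.63671215e-03
 -7.05735206e+01  2.28289794e+01]
```

View pics/c2.png

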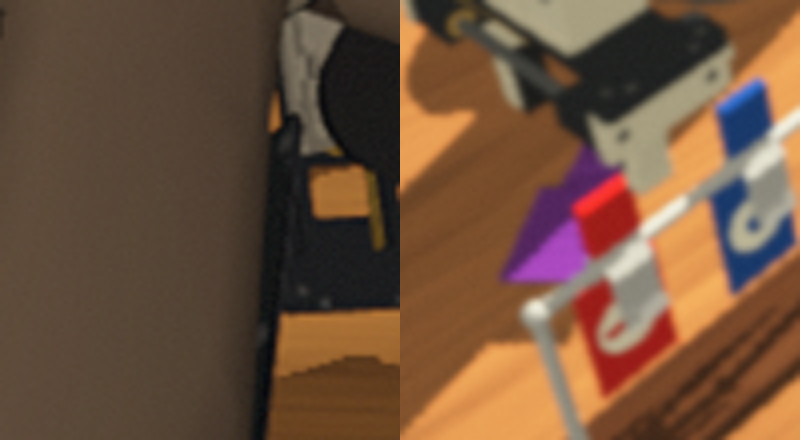

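The top view is blocked by the arm. In the scene crop the gripper stands over the red tag's tab, with the blue tag clear to the right.

Call:
drive_tool --increments '[[[1,0,0,0.2,0],[1,0,0,0.4,0],[1,0,0,0.57,0],[1,0,0,0.57,0],[0,0,0,0.57,0]]]' --squeeze 25

```text
time_s: 6.45
tcp_pos: [0.4327, -0.3452, 0.2066]
eef_rot: [-179.9, -0.1, -85.4]
contact_force: [-0.3, -0.1, -0.3]
gripper_width: 0.0819
gripper_force: 0.0
```

Call:
drive_tool --increments '[[[-1,0,0,0,0],[-1,0,0,0,0],[-1,0,0,0,0],[-1,0,0,0,0],[-1,0,0,0,0]]]'

```text
time_s: 7.08
tcp_pos: [0.432, -0.3449, 0.2051]
eef_rot: [180.0, 0.0, -85.5]
contact_force: [0.3, -0.5, -0.3]
gripper_width: 0.033
gripper_force: 0.0
```

Call:
drive_tool --increments '[[[-1,0,0,0,0],[-1,0,0,0,0],[-1,0,0,0,0]]]'

```text
time_s: 7.45
tcp_pos: [0.4311, -0.3449, 0.2052]
eef_rot: [179.9, 0.0, -85.5]
contact_force: [-4.8, -0.7, 2.2]
gripper_width: 0.0101
gripper_force: 25.0
```

Call:
drive_tool --increments '[[[-1,0,0,-0.2,0],[-1,0,0,-0.4,0],[-1,0,0,-0.7,0],[-1,0,0,-1,0],[-1,0,0,-1,0]]]'

```text
time_s: 8.07
tcp_pos: [0.4333, -0.3455, 0.3281]
eef_rot: [-179.7, -0.2, -85.5]
contact_force: [0.8, 0.3, -1.5]
gripper_width: 0.0098
gripper_force: 25.0
```

Call:
drive_tool --increments '[[[-1,0,0,-0.33,0],[-1,-0.15,0,-0.33,0],[-1,-0.4,-0.1,-0.33,0],[-1,-0.7,-0.2,-0.33,0],[-1,-1,-0.2,-0.33,0]]]'

```text
time_s: 8.7
tcp_pos: [0.4464, -0.2216, 0.3629]
eef_rot: [179.9, 0.1, -85.5]
contact_force: [0.4, 0.5, -1.1]
gripper_width: 0.0099
gripper_force: 25.0
```

Call:
drive_tool --increments '[[[-1,-0.25,-0.1,0,0],[-1,-0.5,-0.2,0,0],[-1,-0.75,-0.2,0,0],[-1,-1,-0.2,0,0]]]'

```text
time_s: 9.2
tcp_pos: [0.4602, -0.1003, 0.3631]
eef_rot: [179.9, 0.0, -85.5]
contact_force: [0.1, 1.2, -1.0]
gripper_width: 0.01
gripper_force: 25.0
```

Call:
drive_tool --increments '[[[-1,-0.25,-0.1,0,0],[-1,-0.5,-0.2,0,0],[-1,-0.75,-0.2,0,0],[-1,-1,-0.2,0,0]]]'

```text
time_s: 9.7
tcp_pos: [0.4745, 0.0211, 0.3631]
eef_rot: [179.9, 0.0, -85.5]
contact_force: [0.8, -0.2, -1.6]
gripper_width: 0.0097
gripper_force: 25.0
```

Call:
drive_tool --increments '[[[-1,-0.25,-0.1,0,0],[-1,-0.5,-0.2,0,0],[-1,-0.75,-0.2,0,0],[-1,-1,-0.2,0,0],[-1,-1,-0.2,0,0]]]'

```text
time_s: 10.32
tcp_pos: [0.4889, 0.143, 0.3629]
eef_rot: [179.9, -0.0, -85.3]
contact_force: [-0.1, 0.2, -1.0]
gripper_width: 0.0097
gripper_force: 25.0
```

Call:
drive_tool --increments '[[[-1,-0.15,-0.07,0,0],[-1,-0.22,-0.07,0,0],[-1,-0.22,-0.07,0,0]]]'

```text
time_s: 10.7
tcp_pos: [0.4959, 0.1685, 0.3643]
eef_rot: [180.0, -0.0, -85.4]
contact_force: [0.5, -0.5, -1.1]
gripper_width: 0.0099
gripper_force: 25.0
```

```bash
python3 - <<'E'
from h import *
from plant import r,capture
st=r.get_state();print(st['tcp_pos'],st['eef_rot'])
o=[]
for n,(x,y) in (('top',(175,110)),('scene',(250,120))):
    im=cv2.cvtColor(capture(n),cv2.COLOR_RGB2BGR);cv2.imwrite(f'pics/{n}2.png',im)
    o.append(cv2.resize(im[y:y+110,x:x+100],(400,440),interpolation=cv2.INTER_CUBIC))
cv2.imwrite('pics/c3.png',np.hstack(o))
E
```

```text
[0.49592028 0.16849297 0.36426701] [ 1.79956203e+02 -2.00472960e-02 -8.54453316e+01]
```

View pics/c3.png

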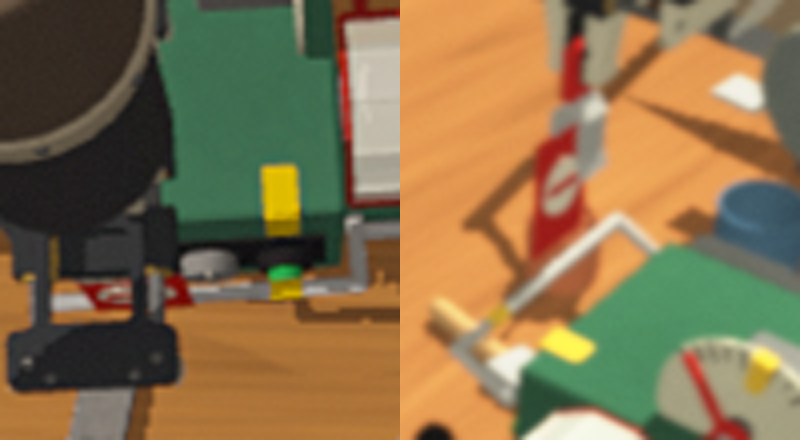

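The tag hangs upright from the jaws above the rail's left part. The rail's mark is at about (287,290) in the top crop.

Call:
drive_tool --increments '[[[-1,0,0.01,0.2,0],[-1,0,0.01,0.4,0],[-1,0,0.01,0.6,0],[-1,0,0.01,0.6,0]]]'

```text
time_s: 11.3
tcp_pos: [0.494, 0.1671, 0.2914]
eef_rot: [179.8, -0.1, -85.5]
contact_force: [0.0, 1.0, -0.9]
gripper_width: 0.0101
gripper_force: 25.0
```

Call:
drive_tool --increments '[[[-1,0,0,0.05,0],[-1,0,0,0.1,0],[-1,0,0,0.15,0],[-1,0,0,0.15,0]]]'

```text
time_s: 11.8
tcp_pos: [0.4946, 0.168, 0.2743]
eef_rot: [180.0, -0.0, -85.5]
contact_force: [0.2, -0.2, -2.6]
gripper_width: 0.0099
gripper_force: 25.0
```

```bash
python3 - <<'E'
from h import *
from plant import r,capture
st=r.get_state();print(st['tcp_pos'],st['contact_force'],st['moment'])
o=[]
for n,(x,y) in (('top',(175,110)),('scene',(250,120))):
    im=cv2.cvtColor(capture(n),cv2.COLOR_RGB2BGR);cv2.imwrite(f'pics/{n}3.png',im)
    o.append(cv2.resize(im[y:y+110,x:x+100],(400,440),interpolation=cv2.INTER_CUBIC))
cv2.imwrite('pics/c4.png',np.hstack(o))
E
```

```text
[0.49463703 0.16798442 0.27432716] [ 0.22285808 -0.2428356  -2.57376711] [ 0.11352019 -0.01791808  0.02096311]
```

View pics/c4.png

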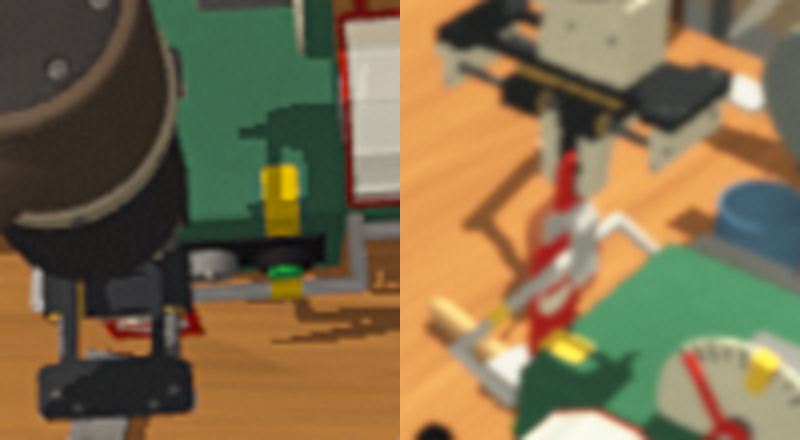

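The scene view shows the strap straddling the rail, with the leg behind it and the plate in front, and forces are small. I'll lower it the rest of the way.

Call:
drive_tool --increments '[[[-1,0,0,0.08,0],[-1,0,0,0.16,0],[-1,0,0,0.24,0],[-1,0,0,0.28,0],[-1,0,0,0.28,0]]]'

```text
time_s: 12.52
tcp_pos: [0.4947, 0.168, 0.2407]
eef_rot: [180.0, -0.0, -85.5]
contact_force: [0.6, 0.5, -0.7]
gripper_width: 0.0098
gripper_force: 25.0
```

Call:
drive_tool --increments '[[[-1,0,0,0.02,0],[-1,0,0,0.03,0],[-1,0,0,0.03,0]]]'

```text
time_s: 12.9
tcp_pos: [0.4948, 0.1681, 0.2376]
eef_rot: [-180.0, 0.0, -85.5]
contact_force: [-1.0, -0.2, -0.1]
gripper_width: 0.0095
gripper_force: 25.0
```

Call:
drive_tool --increments '[[[-1,0.15,0,0,0],[-1,0.3,0,0,0],[-1,0.45,0,0,0],[-1,0.6,0,0,0],[-1,0.7,0,0,0]]]'

```text
time_s: 13.52
tcp_pos: [0.5015, 0.0829, 0.2377]
eef_rot: [-180.0, 0.0, -85.5]
contact_force: [0.1, 0.7, -0.7]
gripper_width: 0.0097
gripper_force: 25.0
```

Call:
drive_tool --increments '[[[-1,0.05,0,0,0],[-1,0.05,0,0.01,0],[-1,0.05,0,0.015,0],[-1,0.05,0,0.015,0]]]'

```text
time_s: 14.02
tcp_pos: [0.5018, 0.0785, 0.2359]
eef_rot: [180.0, -0.0, -85.4]
contact_force: [-1.5, -1.0, 1.2]
gripper_width: 0.01
gripper_force: 25.0
```

```bash
python3 - <<'E'
from h import *
from plant import r,capture
np.set_printoptions(precision=4,suppress=True)
st=r.get_state();print(st['tcp_pos'],st['contact_force'],st['moment'])
o=[]
for n,(x,y) in (('top',(200,110)),('scene',(235,140))):
    im=cv2.cvtColor(capture(n),cv2.COLOR_RGB2BGR);cv2.imwrite(f'pics/{n}4.png',im)
    o.append(cv2.resize(im[y:y+110,x:x+100],(400,440),interpolation=cv2.INTER_CUBIC))
cv2.imwrite('pics/c5.png',np.hstack(o))
s=cv2.imread('pics/scene0.png');t=cv2.imread('pics/top0.png')
Y=((20,120,100),(35,255,255));print(blobs(t,*Y,(240,70,262,95)),blobs(s,*Y,(330,200,350,225)))
E
```

```text
[0.5018 0.0785 0.2359] [-1.5389 -0.9534  1.1806] [-0.3932  0.5225  0.0282]
[(46, [251.0, 83.5], [249, 79, 5, 11])] [(61, [339.5, 212.6], [336, 208, 8, 11])]
```

View pics/c5.png

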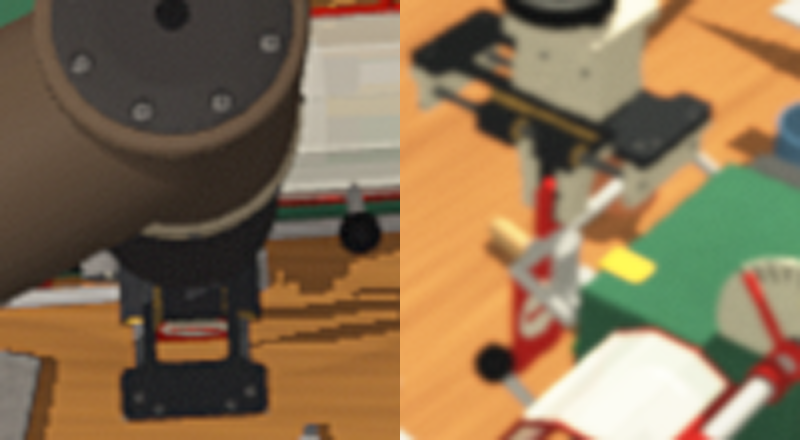

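The tag is on the mark (the sleeve is hidden under the strap) and just resting on the rail. Next I release it and rise.

Call:
drive_tool --increments '[[[-0.5,0,0,0,0],[0,0,0,0,0],[0,0,0,0,0],[0,0,0,0,0],[0,0,0,0,0]]]'

```text
time_s: 14.75
tcp_pos: [0.502, 0.0784, 0.2357]
eef_rot: [-180.0, -0.0, -85.5]
contact_force: [0.6, 0.1, 0.3]
gripper_width: 0.0436
gripper_force: 0.0
```

Call:
drive_tool --increments '[[[0,0,0,-0.2,0],[0,0,0,-0.5,0],[0,0,0,-0.75,0],[0,0,0,-1,0],[0,0,0,-1,0]]]'

```text
time_s: 15.38
tcp_pos: [0.5029, 0.0787, 0.3582]
eef_rot: [-179.8, 0.1, -85.5]
contact_force: [-0.6, 0.5, -1.0]
gripper_width: 0.0437
gripper_force: 0.0
```

Call:
drive_tool --increments '[[[0.2,0.25,0,0,-0.02],[0.3,0.5,0,0,-0.04],[0.3,0.75,0,0,-0.07],[0.3,1,0,0,-0.1],[0.3,1,0,0,-0.1]]]'

```text
time_s: 16.0
tcp_pos: [0.5111, -0.0427, 0.3549]
eef_rot: [179.9, 0.0, -49.5]
contact_force: [-0.1, 1.1, 0.2]
gripper_width: 0.0569
gripper_force: 0.0
```

```bash
python3 - <<'E'
from h import *
from plant import r,capture
np.set_printoptions(precision=4,suppress=True)
st=r.get_state();print(st['tcp_pos'],st['eef_rot'])
o=[]
for n,(x,y) in (('top',(200,110)),('scene',(235,140))):
    im=cv2.cvtColor(capture(n),cv2.COLOR_RGB2BGR);cv2.imwrite(f'pics/{n}5.png',im)
    o.append(cv2.resize(im[y:y+110,x:x+100],(400,440),interpolation=cv2.INTER_CUBIC))
cv2.imwrite('pics/c6.png',np.hstack(o))
# band by two views, hinge from knob
yaw=np.radians(4.3);ex=np.array([np.cos(yaw),np.sin(yaw),0]);ey=np.array([-np.sin(yaw),np.cos(yaw),0])
H=np.array([.545,-.0287,.1803])+.172*ex+[0,0,.045]
p,g=tri((339.5,212.6),(251.0,83.5));d=p-H;print(p,g,d@ex,d@ey,d[2],np.arctan2(d@ex,d[2])+.6)
E
```

```text
[ 0.5111 -0.0427  0.3549] [179.9327   0.0366 -49.4763]
[0.7199 0.0722 0.2808] 0.002947037425066812 0.009926427038233545 0.08747177363542852 0.05551434846583886 0.7769384115280975
```

View pics/c6.png

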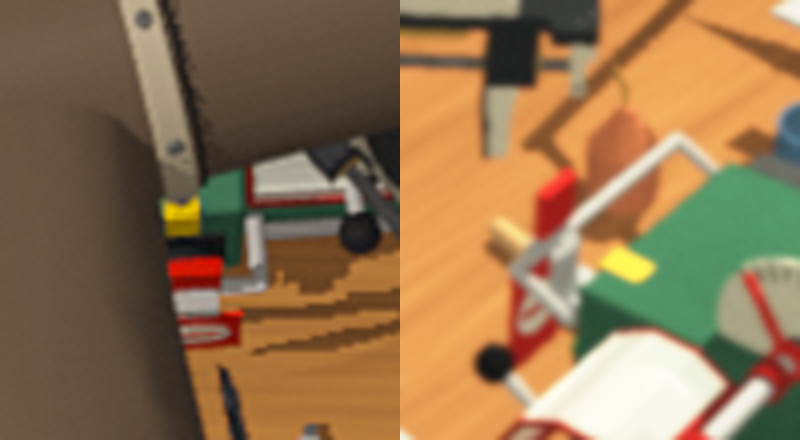

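```bash
python3 - <<'E'
from h import *
np.set_printoptions(precision=4,suppress=True)
for nm,a,b in [('FL',(281.6,225.3),(262.5,159)),('FR',(260.5,257.3),(306,157)),('BL',(318.7,238),(261,115)),('BR',(294.4,261),(303,113))]: print(nm,*tri(a,b))
E
```

```text
FL [0.5681 0.0396 0.1682] 0.0014807122811462403
FR [ 0.5873 -0.0701  0.1407] 0.00888499143253114
BL [0.6804 0.0486 0.1874] 0.0047248327110269986
BR [ 0.6883 -0.0571  0.1901] 0.0063449630496339865
```

Call:
drive_tool --increments '[[[0.3,0,-0.1,0,-0.03],[0.3,0.05,-0.2,0,-0.06],[0.3,0.095,-0.29,0,-0.09],[0.3,0.095,-0.29,0,-0.09],[0.3,0.095,-0.29,0,-0.09]]]'

```text
time_s: 16.73
tcp_pos: [0.5449, -0.0269, 0.3556]
eef_rot: [180.0, 0.0, -17.3]
contact_force: [0.5, 0.8, 0.8]
gripper_width: 0.0568
gripper_force: 0.0
```

Call:
drive_tool --increments '[[[0.3,0,0.014,0.2,-0.02],[0.3,0,0.014,0.4,-0.02],[0.3,0,0.014,0.6,-0.02],[0.3,0,0.014,0.8,-0.02],[0.3,0,0.014,0.8,-0.02]]]'

```text
time_s: 17.35
tcp_pos: [0.5434, -0.029, 0.2585]
eef_rot: [179.9, 0.2, -10.0]
contact_force: [0.2, -0.6, 0.2]
gripper_width: 0.0571
gripper_force: 0.0
```

Call:
drive_tool --increments '[[[0.3,0,0,0.1,0],[0.3,0,0,0.2,0],[0.3,0,0,0.3,0],[0.3,0,0,0.3,0]]]'

```text
time_s: 17.85
tcp_pos: [0.5442, -0.029, 0.2226]
eef_rot: [180.0, 0.1, -9.9]
contact_force: [-0.1, 0.5, 0.7]
gripper_width: 0.0569
gripper_force: 0.0
```

```bash
python3 - <<'E'
from h import *
from plant import r,capture
np.set_printoptions(precision=4,suppress=True)
st=r.get_state();print(st['tcp_pos'],st['eef_rot'],st['contact_force'],st['gripper_width'])
o=[]
for n,(x,y) in (('top',(235,100)),('scene',(235,140))):
    im=cv2.cvtColor(capture(n),cv2.COLOR_RGB2BGR);cv2.imwrite(f'pics/{n}6.png',im)
    o.append(cv2.resize(im[y:y+110,x:x+100],(400,440),interpolation=cv2.INTER_CUBIC))
cv2.imwrite('pics/c7.png',np.hstack(o))
E
```

```text
[ 0.5442 -0.029   0.2226] [179.9544   0.1115  -9.8817] [-0.1005  0.4867  0.6618] 0.0569121941721941
```

View pics/c7.png

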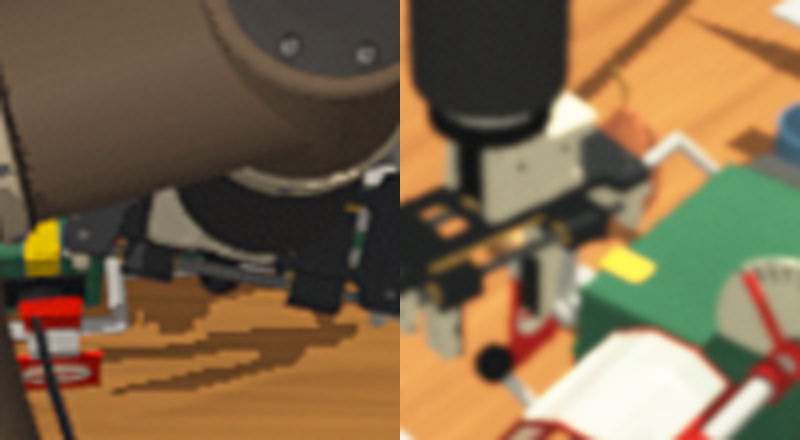

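The gripper is above the ball knob (scene crop, knob at about (493,362)), the body is clear of the tag, and the pointer is at rest. I'll descend and grip.

Call:
drive_tool --increments '[[[0.3,0,0,0.1,0],[0.3,0,0,0.2,0],[0.3,0,0,0.32,0],[0.3,0,0,0.32,0]]]'

```text
time_s: 18.45
tcp_pos: [0.5439, -0.0291, 0.1837]
eef_rot: [179.9, 0.2, -9.9]
contact_force: [-0.1, -0.3, 0.4]
gripper_width: 0.057
gripper_force: 0.0
```

Call:
drive_tool --increments '[[[-1,0,0,0,0],[-1,0,0,0,0],[-1,0,0,0,0],[-1,0,0,0,0],[-1,0,0,0,0]]]' --squeeze 30

```text
time_s: 19.08
tcp_pos: [0.5456, -0.0265, 0.1857]
eef_rot: [-179.8, -0.1, -9.8]
contact_force: [-1.8, 11.1, 1.3]
gripper_width: 0.0261
gripper_force: 30.0
```

Call:
drive_tool --increments '[[[0,0,-0.01,0,0],[0,0,-0.02,0.01,0],[0,0,-0.025,0.03,0],[0,0,-0.025,0.03,0],[0,0,-0.025,0.03,0]]]'

```text
time_s: 19.7
tcp_pos: [0.5453, -0.0261, 0.1817]
eef_rot: [180.0, 0.0, -9.9]
contact_force: [0.7, 0.5, 0.2]
gripper_width: 0.0441
gripper_force: 0.0
```

Call:
drive_tool --increments '[[[-1,0,0,0,0],[-1,0,0,0,0],[-1,0,0,0,0],[-1,0,0,0,0]]]'

```text
time_s: 20.2
tcp_pos: [0.5453, -0.0262, 0.1818]
eef_rot: [180.0, 0.0, -9.9]
contact_force: [0.1, -1.9, 0.4]
gripper_width: 0.0264
gripper_force: 30.0
```

Call:
drive_tool --increments '[[[-1,-0.02,0.005,-0.11,0],[-1,-0.039,0.01,-0.22,0],[-1,-0.043,0.01,-0.33,0],[-1,-0.045,0.011,-0.44,0],[-1,-0.045,0.011,-0.44,0]]]' --squeeze 40

```text
time_s: 20.82
tcp_pos: [0.5396, -0.0266, 0.2356]
eef_rot: [-180.0, -0.0, -9.9]
contact_force: [1.2, -5.0, -4.6]
gripper_width: 0.0262
gripper_force: 40.0
```

Call:
drive_tool --increments '[[[-1,0.01,-0.003,-0.11,0],[-1,0.025,-0.006,-0.22,0],[-1,0.05,-0.012,-0.33,0],[-1,0.082,-0.021,-0.434,0],[-1,0.082,-0.021,-0.434,0]]]'

```text
time_s: 21.45
tcp_pos: [0.5497, -0.0257, 0.2873]
eef_rot: [180.0, 0.0, -9.9]
contact_force: [-2.2, -5.5, -6.4]
gripper_width: 0.026
gripper_force: 40.0
```

```bash
cat > m.py <<'E'
from h import *
from plant import r,capture
import sys
np.set_printoptions(precision=4,suppress=True)
st=r.get_state();print(st['tcp_pos'],st['eef_rot'],st['contact_force'],st['gripper_width'])
im=cv2.cvtColor(capture('scene'),cv2.COLOR_RGB2BGR);cv2.imwrite(f'pics/scene_{sys.argv[1]}.png',im)
t=cv2.cvtColor(capture('top'),cv2.COLOR_RGB2BGR);cv2.imwrite(f'pics/top_{sys.argv[1]}.png',t)
print('red',blobs(im,(0,150,60),(8,255,255),(305,190,365,245)))
print('yel',blobs(im,(20,120,100),(35,255,255),(305,190,365,245)))
print('topred',blobs(t,(0,150,60),(8,255,255),(240,65,275,115)),'topyel',blobs(t,(20,120,100),(35,255,255),(240,65,275,115)))
E
python3 m.py a
```

```text
[ 0.5497 -0.0257  0.2873] [179.9842   0.0365  -9.8736] [-2.242  -5.4833 -6.3616] 0.02601703079366893
red [(188, [325.2, 229.4], [305, 211, 32, 29])]
yel [(61, [339.5, 212.7], [336, 208, 8, 11])]
topred [] topyel []
```

```bash
python3 - <<'E'
from h import *
np.set_printoptions(precision=1,suppress=True)
yaw=np.radians(4.3);ex=np.array([np.cos(yaw),np.sin(yaw),0]);ey=np.array([-np.sin(yaw),np.cos(yaw),0])
K=np.array([.545,-.0272,.1803]);H=K+.172*ex+[0,0,.045]
mk=np.array([.5018,.0785,.2005])
def px(a,rr,off): # lean back angle a
    p=H+ex*rr*np.sin(a)+np.array([0,0,rr*np.cos(a)]);p=p+ey*((mk-p)@ey+off);return proj('scene',p)
def redtip(f):
    h=cv2.cvtColor(cv2.imread(f),cv2.COLOR_BGR2HSV)[190:245,305:365];m=cv2.inRange(h,(0,130,60),(9,255,255))|cv2.inRange(h,(174,130,60),(180,255,255))
    ys,xs=np.nonzero(m);rows=[(int(y)+190,int(xs[ys==y].min())+305,int(xs[ys==y].max())+305) for y in np.unique(ys)];return rows
for f in('pics/scene0.png','pics/scene_a.png'):print(f,redtip(f)[:24])
for off in(-.036,-.033,-.030): print(off,'hub',px(0,0,off),'rest tip',px(-.6,.06,off),'tip@.6',px(0,.06,off))
for off in(-.026,-.023,-.020):
  print('band',off,[(a,px(a,.06,off)) for a in(0.05,.1,.15,.2,.25,.3)])
E
python3 -c "
import cv2,numpy as np
a=[cv2.resize(cv2.imread('pics/'+f)[195:245,305:365],(400,333),interpolation=cv2.INTER_CUBIC) for f in('scene0.png','scene_a.png')]
cv2.imwrite('pics/c8.png',np.hstack(a))"
```

```text
pics/scene0.png [(208, 321, 323), (209, 321, 323), (210, 321, 324), (211, 322, 324), (212, 322, 324), (213, 323, 325), (214, 323, 325), (215, 324, 326), (216, 324, 326), (217, 325, 327), (218, 325, 327), (219, 325, 328), (220, 326, 328), (221, 326, 329), (222, 327, 329), (223, 327, 330), (224, 328, 330), (225, 328, 333), (226, 328, 335), (227, 309, 335), (228, 327, 336), (229, 326, 336), (230, 325, 336), (231, 324, 336)]
pics/scene_a.png [(210, 334, 335), (211, 333, 335), (212, 333, 335), (213, 333, 335), (214, 333, 334), (215, 333, 334), (216, 333, 334), (217, 333, 334), (218, 332, 334), (219, 332, 334), (220, 332, 334), (221, 332, 333), (222, 332, 333), (223, 332, 333), (224, 331, 334), (225, 330, 334), (226, 329, 335), (227, 314, 335), (228, 313, 336), (229, 312, 336), (230, 310, 336), (231, 309, 336), (232, 308, 336), (233, 307, 335)]
-0.036 hub [331.3 230.9] rest tip [321.3 209.7] tip@.6 [333.8 212.1]
-0.033 hub [332.  230.3] rest tip [322.  209.1] tip@.6 [334.4 211.5]
-0.03 hub [332.6 229.6] rest tip [322.7 208.5] tip@.6 [335.1 210.9]
band -0.026 [(0.05, array([337.1, 210.5])), (0.1, array([338.2, 211.1])), (0.15, array([339.2, 211.8])), (0.2, array([340.3, 212.4])), (0.25, array([341.3, 213.2])), (0.3, array([342.3, 213.9]))]
band -0.023 [(0.05, array([337.8, 209.9])), (0.1, array([338.8, 210.5])), (0.15, array([339.9, 211.1])), (0.2, array([341. , 211.8])), (0.25, array([342. , 212.5])), (0.3, array([343. , 213.3]))]
band -0.02 [(0.05, array([338.4, 209.3])), (0.1, array([339.5, 209.9])), (0.15, array([340.6, 210.5])), (0.2, array([341.6, 211.2])), (0.25, array([342.6, 211.9])), (0.3, array([343.7, 212.6]))]
```

View pics/c8.png

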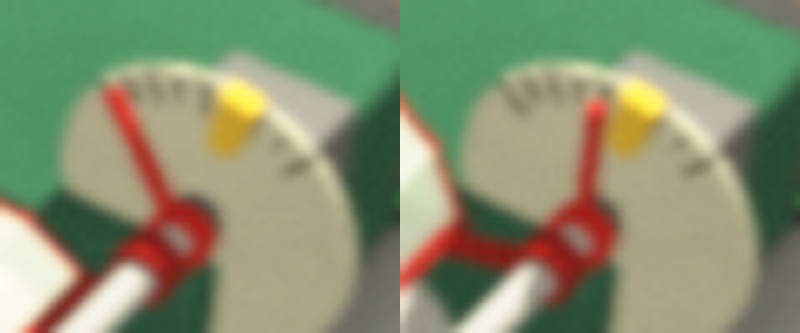

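The pointer (tip at px 334,210) stands just to the left of the yellow band. The band's front face is centred near px (339.5,214.5).

```bash
python3 - <<'E'
from h import *
yaw=np.radians(4.3);ex=np.array([np.cos(yaw),np.sin(yaw),0]);ey=np.array([-np.sin(yaw),np.cos(yaw),0])
H=np.array([.545,-.0272,.1803])+.172*ex+[0,0,.045];mk=np.array([.5018,.0785,.2005])
for nm,c in(('ctr',(230,130)),('in',(227,152)),('out',(236,110)),('outL',(221,104)),('outR',(252,116)),('inL',(212,148)),('inR',(237,156))):
  for off in(-.028,-.025):
    q=onpl('scene',(305+c[0]/6.667-.43,195+c[1]/6.66-.43),mk+ey*off,ey)-H;print(nm,off,np.hypot(q@ex,q[2]).round(4),(.6+np.arctan2(q@ex,q[2])).round(3))
E
```

```text
ctr -0.028 0.0552 0.789
ctr -0.025 0.0522 0.771
in -0.028 0.0451 0.833
in -0.025 0.042 0.814
out -0.028 0.0651 0.779
out -0.025 0.0622 0.763
outL -0.028 0.0639 0.686
outL -0.025 0.061 0.665
outR -0.028 0.0672 0.872
outR -0.025 0.0642 0.861
inL -0.028 0.0427 0.702
inL -0.025 0.0398 0.671
inR -0.028 0.0465 0.917
inR -0.025 0.0434 0.905
```

Call:
drive_tool --increments '[[[-1,0.03,-0.008,-0.08,0],[-1,0.07,-0.018,-0.16,0],[-1,0.11,-0.028,-0.243,0],[-1,0.11,-0.028,-0.243,0],[-1,0.11,-0.028,-0.243,0]]]'

```text
time_s: 22.18
tcp_pos: [0.5626, -0.0246, 0.3151]
eef_rot: [180.0, 0.1, -9.9]
contact_force: [-2.1, -4.6, -6.2]
gripper_width: 0.0263
gripper_force: 40.0
```

```bash
python3 m.py b; python3 - <<'E'
from h import *
yaw=np.radians(4.3);ex=np.array([np.cos(yaw),np.sin(yaw),0]);ey=np.array([-np.sin(yaw),np.cos(yaw),0])
H=np.array([.545,-.0272,.1803])+.172*ex+[0,0,.045];mk=np.array([.5018,.0785,.2005])
for f in('scene0','scene_a','scene_b'):
    h=cv2.cvtColor(cv2.imread(f'pics/{f}.png'),cv2.COLOR_BGR2HSV)[190:222,318:350];m=cv2.inRange(h,(0,130,60),(12,255,255))|cv2.inRange(h,(172,130,60),(180,255,255))
    ys,xs=np.nonzero(m);vx,vy,x,y=cv2.fitLine(np.c_[xs,ys].astype(np.float32),2,0,.01,.01).ravel()
    top=ys.min();u=x+(top-y)*vx/vy
    for v in(top,top+8):
        uu=x+(v-y)*vx/vy;q=onpl('scene',(uu+318,v+190),mk-ey*.034,ey)-H;print(f,(uu+318,v+190),np.hypot(q@ex,q[2]),.6+np.arctan2(q@ex,q[2]))
# red tag tab, blue tag
s=cv2.imread('pics/scene_b.png')
print('redtag',blobs(s,(0,150,60),(8,255,255),(255,165,295,235),20));print('blue',[blobs(cv2.imread(f'pics/{f}.png'),(105,120,60),(125,255,255),(150,225,185,285),20) for f in('scene0','scene_b')])
print([proj('scene',mk+[0,0,z]) for z in(.011,.051)])
E
```

```text
[ 0.5626 -0.0246  0.3151] [179.97     0.1095  -9.8779] [-2.1204 -4.6376 -6.2179] 0.026284723043192463
red [(193, [324.4, 229.6], [305, 213, 34, 27])]
yel [(38, [340.6, 211.7], [337, 208, 7, 11])]
topred [] topyel []
scene0 (np.float64(321.508310728357), np.int64(208)) 0.06362409627639239 0.01703979600398542
scene0 (np.float64(325.2307463793898), np.int64(216)) 0.04116282804077122 0.022557897106724956
scene_a (np.float64(334.5882336147908), np.int64(210)) 0.06540352011732213 0.6058564808290482
scene_a (np.float64(333.1377171125176), np.int64(218)) 0.03995206677112634 0.5832955567497607
scene_b (np.float64(338.0250436348466), np.int64(212)) 0.06506468057880713 0.7532214880494494
scene_b (np.float64(335.06609043250603), np.int64(220)) 0.037119179834848616 0.7376873426971707
redtag [(23, [277.8, 187.4], [277, 183, 3, 10]), (35, [271.2, 196.5], [267, 194, 9, 6]), (100, [267.8, 225.5], [260, 217, 24, 18])]
blue [[(150, [160.5, 243.6], [154, 235, 13, 19]), (47, [156.6, 265.3], [154, 261, 7, 12]), (85, [164.3, 278.4], [157, 270, 16, 15])], [(122, [164.3, 242.1], [159, 234, 11, 17]), (45, [159.5, 262.6], [157, 258, 7, 13]), (80, [165.8, 275.5], [159, 268, 16, 15])]]
[array([273.58586104, 195.58512891]), array([273.81127067, 183.86267336])]
```

```bash
python3 - <<'E'
from h import *
for f in('scene0','scene1','scene2','scene4','scene5','scene6','scene_a','scene_b'):
    s=cv2.imread(f'pics/{f}.png');print(f,[b[1:] for b in blobs(s,(105,120,60),(125,255,255),(145,225,190,285),20)],'R',[b[1:] for b in blobs(s,(0,150,60),(8,255,255),(255,165,295,235),20)])
for f in('top0','top3','top6','top_b'):print(f,[b[1:] for b in blobs(cv2.imread(f'pics/{f}.png'),(105,120,60),(125,255,255),(345,200,400,235),10)])
E
python3 -c "
from h import *
print(proj('scene',(.4216,-.242,.201)),proj('scene',(.4205,-.232,.201)))"
```

```text
scene0 [([160.5, 243.6], [154, 235, 13, 19]), ([156.6, 265.3], [154, 261, 7, 12]), ([164.3, 278.4], [157, 270, 16, 15])] R []
scene1 [([160.7, 244.0], [155, 236, 12, 17]), ([156.7, 265.3], [154, 261, 7, 12]), ([164.1, 278.4], [156, 270, 17, 15])] R []
scene2 [([164.3, 241.9], [159, 234, 12, 17]), ([159.6, 262.7], [157, 258, 7, 13]), ([165.8, 275.5], [159, 268, 16, 15])] R [([287.4, 176.4], [282, 165, 13, 21])]
scene4 [([164.3, 241.9], [159, 234, 12, 17]), ([159.6, 262.6], [157, 258, 7, 13]), ([165.9, 275.5], [159, 268, 16, 15])] R [([270.9, 191.2], [269, 184, 5, 15]), ([266.5, 223.5], [262, 210, 14, 24])]
scene5 [([164.2, 241.9], [159, 234, 11, 17]), ([159.6, 262.6], [157, 258, 7, 13]), ([165.9, 275.5], [159, 268, 16, 15])] R [([273.7, 189.9], [269, 182, 11, 18]), ([266.1, 222.8], [262, 210, 13, 22])]
scene6 [([164.3, 242.3], [159, 234, 12, 17]), ([159.6, 262.6], [157, 258, 7, 13]), ([165.8, 275.5], [159, 268, 16, 15])] R [([266.0, 222.6], [261, 210, 14, 22])]
scene_a [([164.2, 242.2], [159, 234, 11, 17]), ([159.6, 262.6], [157, 258, 7, 13]), ([165.9, 275.5], [159, 268, 16, 15])] R [([275.8, 188.9], [273, 183, 7, 14]), ([265.8, 227.2], [255, 223, 25, 12])]
scene_b [([164.3, 242.1], [159, 234, 11, 17]), ([159.5, 262.6], [157, 258, 7, 13]), ([165.8, 275.5], [159, 268, 16, 15])] R [([277.8, 187.4], [277, 183, 3, 10]), ([271.2, 196.5], [267, 194, 9, 6]), ([267.8, 225.5], [260, 217, 24, 18])]
top0 [([380.7, 217.7], [371, 215, 19, 6]), ([360.4, 227.6], [355, 226, 13, 4])]
top3 [([376.0, 217.4], [367, 214, 19, 7]), ([378.3, 226.4], [375, 225, 7, 4]), ([357.5, 228.6], [352, 226, 13, 6])]
top6 [([375.7, 217.7], [367, 215, 18, 6]), ([378.2, 226.3], [375, 225, 7, 4]), ([356.8, 228.7], [351, 226, 13, 6])]
top_b [([375.6, 217.6], [367, 215, 18, 6]), ([378.2, 226.5], [375, 225, 7, 4]), ([356.8, 228.7], [351, 226, 13, 6])]
[161.31323942 243.45714217] [164.3603848  241.18516891]
```

Call:
drive_tool --increments '[[[-1,0.015,-0.004,-0.026,0],[-1,0.015,-0.004,-0.026,0],[-1,0.015,-0.004,-0.026,0],[-1,0.015,-0.004,-0.026,0],[-1,0.015,-0.004,-0.026,0]]]'

```text
time_s: 22.9
tcp_pos: [0.5643, -0.0245, 0.3181]
eef_rot: [180.0, 0.1, -9.9]
contact_force: [-2.4, -5.1, -5.4]
gripper_width: 0.0263
gripper_force: 40.0
```

Call:
drive_tool --increments '[[[-1,0,0,0,0],[-1,0,0,0,0],[-1,0,0,0,0],[-1,0,0,0,0],[-1,0,0,0,0]]]'

```text
time_s: 23.52
tcp_pos: [0.5643, -0.0245, 0.3181]
eef_rot: [180.0, 0.1, -9.9]
contact_force: [-2.0, -5.1, -6.5]
gripper_width: 0.026
gripper_force: 40.0
```

```bash
python3 m.py c; python3 - <<'E'
from h import *
yaw=np.radians(4.3);ex=np.array([np.cos(yaw),np.sin(yaw),0]);ey=np.array([-np.sin(yaw),np.cos(yaw),0])
H=np.array([.545,-.0272,.1803])+.172*ex+[0,0,.045];mk=np.array([.5018,.0785,.2005])
h=cv2.cvtColor(cv2.imread('pics/scene_c.png'),cv2.COLOR_BGR2HSV)[190:222,318:350];m=cv2.inRange(h,(0,130,60),(12,255,255))|cv2.inRange(h,(172,130,60),(180,255,255))
ys,xs=np.nonzero(m);vx,vy,x,y=cv2.fitLine(np.c_[xs,ys].astype(np.float32),2,0,.01,.01).ravel()
for v in(ys.min(),ys.min()+8):
    q=onpl('scene',(x+(v-y)*vx/vy+318,v+190),mk-ey*.034,ey)-H;print(.6+np.arctan2(q@ex,q[2]))
print(blobs(cv2.imread('pics/scene_c.png'),(0,150,60),(8,255,255),(255,165,295,235),8))
E
```

```text
[ 0.5643 -0.0245  0.3181] [179.9611   0.1283  -9.8779] [-1.9663 -5.1322 -6.5003] 0.026046127358862074
red [(194, [324.6, 229.4], [305, 213, 34, 27])]
yel [(37, [340.6, 211.5], [337, 208, 7, 11])]
topred [] topyel []
0.7700742926425257
0.7557702106221376
[(14, [278.4, 187.0], [278, 183, 2, 9]), (42, [271.7, 196.0], [268, 193, 9, 8]), (110, [267.0, 224.4], [255, 213, 29, 22])]
```

Pointer reads about 0.77, against about 0.78 for mid band. The hold is steady and the tag was on its mark when last in clear view, so I'm handing in.

```bash
python3 -c "
from plant import job
print(job.close_job())"
```

```text
the job is handed in; nothing more can be done
None
```

I handed the job in (no verdict was returned): the red tag hangs released on the yellow mark, the gripper holds the guard with the pointer at about 0.77 rad (band middle about 0.78), and the blue tag slid about 10 mm along its bar, inside the 30 mm limit.

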